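# Dose the cleaning unit and hold its key switch at start

## Robot

A 6-joint arm with a two-finger parallel gripper is mounted at the origin on the work surface. World frame = base frame: x ahead of the robot, y to its left, z up, the work surface at z = 0. Lengths are in m, angles in rad, forces in N, time in s.
With the tool pointing down it reaches from about 0.35 to 0.95 m from the base axis. Payload 17.4 kg.
Tool frame: the origin (TCP) lies midway between the tips of the shut fingers; the grasp point (between the pads) lies 19 mm behind it; z points along the fingers, y is the line along which they close (so a half turn about z gives the same grasp; the last joint's range is limited). The gripper opens to 93 mm and grips with 3 to 60 N. Pads are 15 mm wide; open, the fingers measure 128 mm over their backs; the gripper's body (75 mm by 188 mm) begins 65 mm behind the grasp point.
Start: joints at [-0.038, 0.116, 1.442, -0, 1.584, -0.038], TCP at [0.675, -0, 0.219] pointing down, gripper open.
Joint ranges: [-2.83, 2.83], [-0.83, 2.19], [0.07, 2.5], [-1.14, 4.28], [0.01, 3], [-2.97, 2.97]. Speed limits (rad/s): [1.89, 1.89, 2.22, 3.14, 3.14, 3.14].

## Interface

Orientations are given as a 3x3 rotation matrix whose columns are the frame's x, y, z axes.
In Python, from plant import sensors, snapshot, camera_info, ticket, finder gives the robot as it stands.
- The arm moves only by the shell command python3 -m pendant 'ROWS' [FORCE]. ROWS is a JSON object of lists of equal length, an entry for each row: "hand": the finger opening in m, from 0 to 0.093; "travel": the shift along the tool's x, y, z in m, a list of three; "rot": the turn, a rotation vector about the tool's x, y, z in rad, a list of three. A call has 1 to 8 rows; each row shifts and turns the commanded pose from where the row before left it, along the tool's axes as they then stand; what a row does not reach is not made up. A row lasts 1/10 s, in which the tool goes at most 50 mm and 8.59 degrees, less where a joint would pass 70% of its speed; a pose out of reach is approached as far as the arm can. A call with a gripper value outside its range is refused whole. The fingers move at their own pace and stop on an object; FORCE is the grip in N (left out, the last holds). Time passes only in rows, so rows that do not move let the fingers close. It gives the time, the measured TCP pose, the force, the opening and the grip force at its end, in the units of the state.
- sensors.observe(): the state, without advancing time (a new reading comes with each control period).
- snapshot(name): name is "scene" or "side" or "wrist"; returns the picture (384x512x3 uint8, red, green, blue); there is no depth.
- camera_info(name): a dict with "vertical_fov" (degrees; the focal length in pixels is half the picture's height over the tangent of half this angle, whatever the lens; pixels are square), "cx", "cy" (the principal point, pixels), "T" (4x4, takes a point from camera to world coordinates); the wrist camera has in their place "hand_eye" (4x4, takes a point from camera to tool coordinates, whose origin is the TCP and whose axes are the flange's). Camera axes: x right, y down, z forward; pixel columns grow to the right and rows downward; lengths in m; the calibration is good to about 2 mm. A picture is of the moment at which its call begins: read the wrist's pose just before it. camera_info takes no time and is no camera call.
- ticket.hand_in(): hands the job in; it is judged then, once.
Trained networks look in the newest picture that a camera, given by its name, has taken for a name from the list of things; names that differ only in an ending like _2 or _b are one class to them, and where a whole thing is asked for, a point or a joint stands for the part that bears it (a point fixed in the world has none). Each returns a list of dicts, best first, with "p" (0 to 1); they miss things now and then, are a little off and sometimes report something else, mostly with a low value. They report only what shows in the picture. A call takes as long as a camera call. They do not tell look-alikes from the thing itself.
- finder.spot_in(query, camera): "rect" ([centre column, centre row, width, height] in pixels, round what is visible of it).
- finder.mark_of(query, camera): "point" ([column, row] in pixels: a listed point, or the origin of a listed thing).
The state is a dict: "time_s": time; "joints": joint angles; "joint_velocities": joint speeds; "joint_torque": joint torques, N m; "eef_pos": TCP position; "ee_rot": TCP orientation; "force": force on the tool from outside, world axes, zero at the start; "moment": the same for the moment, N m; "finger_gap": opening from 0.0 (shut) to 1.0 (fully open); "grip_force": force on a finger pad.
Only numpy, scipy, OpenCV 4.12 (cv2) and the standard library are available. Lean on these libraries where they do the work, as an engineer would, in place of code of your own. Each camera call takes 0.05 s, during which the arm holds its last target. There are 200 camera calls.

## Task

Dose the milk-line cleaning unit: tip all three cleaning tablets from the little metal tray into the funnel on top of the unit, and stand the tray back down upright on the counter, empty and let go. Then take the round-headed key from the key block, work it down past the sticky pins, with a wiggle, until it is fully home in the unit's key switch, turn it clockwise a quarter turn as far as it goes, and finish while holding it there with the fingers, because the switch springs back if let go. Leave the other keys in the block and do not disturb the pitcher, cup, brush or tub on the counter.

Things in the scene. Friction and masses are not known exactly. Their poses are not given: they have to be found in the camera images.
- unit: Milk-line cleaning unit: white and black box 220 deep (x) x 300 wide (y) x 165 mm high with a flat steel deck; on the deck a round grey funnel (left) and a key switch (right). Origin at the centre of its underside on the counter; x to its rear, y to its left seen from the robot, z up. Fixed during a run; its place and yaw vary. Sites on it share its axes.
- funnel_mouth (a point): Centre of the funnel's open mouth, level with its rim, 15 mm above the deck, 180 mm above the counter, at x 0, y +70 mm of the unit. Inside, the mouth is 112 mm wide, narrowing over 60 mm of depth to a round well 58 mm wide.
- well_floor (a point): Centre of the floor of the well under the funnel, 152 mm below the mouth, 28 mm above the counter. Tablets that went in lie here.
- keyway (a point): Centre of the face of the switch's brass plug, 175 mm above the counter, 10 mm above the deck, at x 0, y -85 mm of the unit. At rest its slot is 14 mm along x, 6 mm along y, mouth bevelled 2 mm; the 30 mm blade goes straight down, either way round. A bezel ring (25 mm bore, 47 outside) stands 1.5 mm above the face; the key's collar sits inside it. Pins: see joint lock.
- lock (a joint): Plug's turn, rad: 0 at rest, grows clockwise from above, stop 1.62; sprung back (0.03 N m at 0, 0.1 at a quarter). Sticky pins stop the tip dead at 12 and at 21 mm depth: there rock the key 0.4 to 0.5 rad clockwise and back to shove the pin aside (it stays), then push on lightly. Until the key is home the plug is barred beyond 0.35. Blade play 0.2: turn the key about 1.8 in all.
- key: Service key, 35 g, upright in one of the block's slots. Origin on the blade's axis at its collar's underside; x along the blade's width, y its thickness, z up. Steel blade 12 (x) x 4 (y) x 30 mm below the origin, tip stepped narrower; collar 22 mm wide, 5 high; flat black round bow 36 mm wide, 11 thick (y). Home: collar on the plug's face, this origin at point keyway.
- key_bow (a point): Centre of the round bow of the key, 26 mm above the key's origin; grip it here across the 11 mm thickness (the key's y).
- key_block: Wooden block 165 (x) x 44 (y) x 42 mm high with three key slots in a row at x = -55, 0, 55 mm, 36 mm deep; the slots run along x and the keys' collars rest on its top. Which key is in which slot varies. Fixed during a run; its place (left or right of the unit) and yaw vary. Origin at the centre of its underside.
- tray: Loose aluminium dosing tray, about 90 g, 120 long (x) x 48 wide (y) x 28 mm high; floor 3 mm, walls 4 mm. Open at its -x end (lip), which faces roughly to the robot's side at the start. Origin at the centre of its underside, z up. Grip it across its 48 mm width at the middle. The tablets lie in it in single file and slide out over the lip when it is tipped lip down by 30 to 45 degrees.
- square_key: Another key in the block, not wanted: same blade and collar, rectangular bow 30 mm wide and 24 mm high. Origin at the underside of its collar.
- bar_key: Another key in the block, not wanted: same blade and collar, narrow upright bow 14 mm wide and 38 mm high. Origin at the underside of its collar.
- tray_lip (a point): Middle of the tray's pouring lip: top of the floor at the open end, 60 mm from the origin along the tray's -x.
- tablet0: White cleaning tablet, 26 mm in diameter, 13 mm thick, about 12 g, loose in the tray. Origin at the centre of its underside.
- tablet1: Second tablet, alike.
- tablet2: Third tablet, alike.
- pitcher: Steel milk pitcher 84 mm wide, 105 mm high, standing to the left behind; leave alone. Origin under its centre.
- cup: White cup 68 mm wide, 58 mm high, standing between robot and unit; leave alone. Origin under its centre.
- brush: Cleaning brush 180 mm long lying between robot and unit; leave alone.
- tub: White closed tub 90 mm wide, 110 mm high, standing to the right behind; leave alone. Origin under its centre.
Things that resemble listed ones, but are neither listed nor needed, are in the scene too. Of the things like the tray, leave any that is blue; of the rest the larger one is meant. Leave any red look-alike of the key alone.

How it is judged:
On the way, in this order (a step that is already met when the one before it is completed fails the run):
1. all three tablets lie at the bottom of the well under the funnel (horizontal distance between each of tablet0, tablet1, tablet2 and well_floor below 0.036 m and height (world z) of each of tablet0, tablet1, tablet2 below 0.12 m), for 0.2 s.
2. the tray stands upright on the counter, let go (height (world z) of tray below 0.005 m and angle between tray's own z axis and vertical below 0.1 rad and contact force between tray and the fingers below 0.1 N), for 0.2 s.
3. the round-headed key is fully home in the key switch, not yet turned (z of key in the frame of keyway below 0.002 m and horizontal distance between key and keyway below 0.004 m and angle between key's own z axis and vertical below 0.12 rad and value of joint lock below 0.4 rad), for 0.1 s.
4. the key switch is turned a quarter (value of joint lock above 1.4 rad), for 0.2 s.
At the end, for the whole second after the job is handed in: The switch's plug stands at more than 1.4 rad (a quarter turn is 1.57), held by the fingers gripping the round-headed key, whose collar is within 3 mm of the plug's face and 5 mm of its centre, upright; all three tablets lie in the well; the tray stands upright on the counter, let go and at rest (all of step 1 and all of step 2 and value of joint lock above 1.4 rad and contact force between key and the fingers above 1 N and z of key in the frame of keyway below 0.003 m and horizontal distance between key and keyway below 0.005 m and angle between key's own z axis and vertical below 0.12 rad and linear speed of tray below 0.02 m/s and contact force between tray and the arm below 0.1 N); the arm keeps its last pose, push and grip.
It fails at once if one of the other keys taken out of the block or shoved about (distance of any of square_key, bar_key from where it was at the start of the episode above 0.015 m).
It fails at once if pitcher, cup, brush or tub pushed more than 3 cm or knocked over (distance of any of pitcher, cup, brush, tub from where it was at the start of the episode above 0.03 m or angle between any of pitcher, cup, tub's own z axis and vertical above 0.5 rad).
It also fails if it takes over 72 s, if anything falls off the work surface, if the arm or the gripper's body presses on something with over 40 N, if the wrist force passes 120 N, or if a joint passes its speed limit or range.

## Working session

There is one attempt and no reset: what is moved stays moved. The work goes in short steps, Python scripts to look and compute and a shell command to move; the robot and the scene stay as the last step left them, time stands still between calls to the robot, and variables do not carry over. Pictures are saved under pics/ and viewed, at most 10 in all, crops included, and the job is handed in when it is done.

```bash
ls; mkdir -p pics; cat > h.py <<'E'
import numpy as np, cv2
from plant import sensors, snapshot, camera_info, ticket, finder
def cam(name):
    i=camera_info(name); f=192/np.tan(np.radians(i["vertical_fov"])/2)
    if "T" in i: T=np.array(i["T"])
    else:
        s=sensors.observe(); W=np.eye(4); W[:3,:3]=s["ee_rot"]; W[:3,3]=s["eef_pos"]; T=W@np.array(i["hand_eye"])
    return f,i["cx"],i["cy"],T,i
def ray(c,uv):
    f,cx,cy,T,_=c; d=T[:3,:3]@np.array([(uv[0]-cx)/f,(uv[1]-cy)/f,1]); return T[:3,3],d
def at_z(c,uv,z):
    o,d=ray(c,uv); return o+d*(z-o[2])/d[2]
def proj(c,p):
    f,cx,cy,T,_=c; q=T[:3,:3].T@(np.array(p)-T[:3,3]); return np.array([cx+f*q[0]/q[2],cy+f*q[1]/q[2]])
E
python3 - <<'E'
from h import *
ims=[]
for n in ["scene","side","wrist"]:
    c=cam(n); print(n,c[4].keys(),round(c[0],1),c[1:3],np.round(c[3],3).tolist())
    im=snapshot(n); cv2.imwrite(f"pics/{n}0.png",im[:,:,::-1]); 
    for q,z in [("unit",0),("funnel_mouth",.18),("keyway",.175),("key_block",0),("key",.042),("key_bow",.068),("square_key",.042),("bar_key",.042),("tray",0),("tray_lip",.003),("tablet0",.003),("cup",0),("brush",0),("pitcher",0),("tub",0)]:
        r=finder.mark_of(q,n)[:3]
        print(q,[(round(d["p"],2),np.round(d["point"]).tolist(),np.round(at_z(c,d["point"],z)[:2],3).tolist()) for d in r if d["p"]>.15])
    ims.append(im)
a=np.vstack([np.hstack(ims[:2]),np.hstack([ims[2],ims[2]*0])])[:,:,::-1]
cv2.imwrite("pics/all0.png",cv2.resize(a,(800,600)))
E
```

```text
pics
scene dict_keys(['vertical_fov', 'cx', 'cy', 'T']) 414.8 (255.47810144361455, 187.79798867194174) [[0.556, 0.628, -0.545, 1.249], [0.831, -0.411, 0.374, -0.55], [0.011, -0.66, -0.751, 1.126], [0.0, 0.0, 0.0, 1.0]]
unit [(0.82, [272.0, 226.0], [0.604, -0.038]), (0.22, [173.0, 236.0], [0.459, -0.332])]
funnel_mouth [(0.58, [294.0, 184.0], [0.615, 0.027])]
keyway [(0.59, [336.0, 155.0], [0.585, 0.223]), (0.55, [254.0, 207.0], [0.618, -0.121]), (0.45, [337.0, 150.0], [0.569, 0.244])]
key_block [(0.77, [323.0, 155.0], [0.434, 0.326]), (0.25, [327.0, 146.0], [0.406, 0.371])]
key [(0.36, [318.0, 169.0], [0.514, 0.23])]
key_bow [(0.64, [336.0, 152.0], [0.501, 0.323]), (0.55, [317.0, 166.0], [0.514, 0.219])]
square_key [(0.43, [327.0, 144.0], [0.43, 0.344])]
bar_key []
tray [(0.76, [176.0, 245.0], [0.496, -0.337]), (0.57, [128.0, 251.0], [0.434, -0.478]), (0.5, [170.0, 213.0], [0.368, -0.298])]
tray_lip [(0.94, [143.0, 242.0], [0.428, -0.422]), (0.8, [166.0, 228.0], [0.419, -0.335]), (0.71, [180.0, 204.0], [0.352, -0.251])]
tablet0 [(0.59, [175.0, 245.0], [0.498, -0.343]), (0.54, [174.0,
[... 1459 characters left out ...]
sh []
pitcher [(0.73, [156.0, 334.0], [0.668, 0.335])]
tub [(0.68, [235.0, 151.0], [0.676, -0.345])]
wrist dict_keys(['vertical_fov', 'cx', 'cy', 'hand_eye']) 312.5 (254.68502683778738, 190.25966960875638) [[1.0, -0.001, 0.0, 0.675], [-0.001, -0.971, -0.24, 0.066], [0.0, 0.24, -0.971, 0.384], [0.0, 0.0, 0.0, 1.0]]
unit [(0.93, [208.0, 196.0], [0.615, -0.037])]
funnel_mouth [(0.98, [152.0, 168.0], [0.607, 0.031])]
keyway [(0.64, [192.0, 356.0], [0.626, -0.121])]
key_block []
key []
key_bow []
square_key []
bar_key []
tray [(0.41, [152.0, 168.0], [0.547, 0.0]), (0.35, [196.0, 146.0], [0.603, 0.028])]
tray_lip []
tablet0 []
cup [(0.29, [150.0, 166.0], [0.546, 0.003])]
brush []
pitcher []
tub []
```

View pics/all0.png

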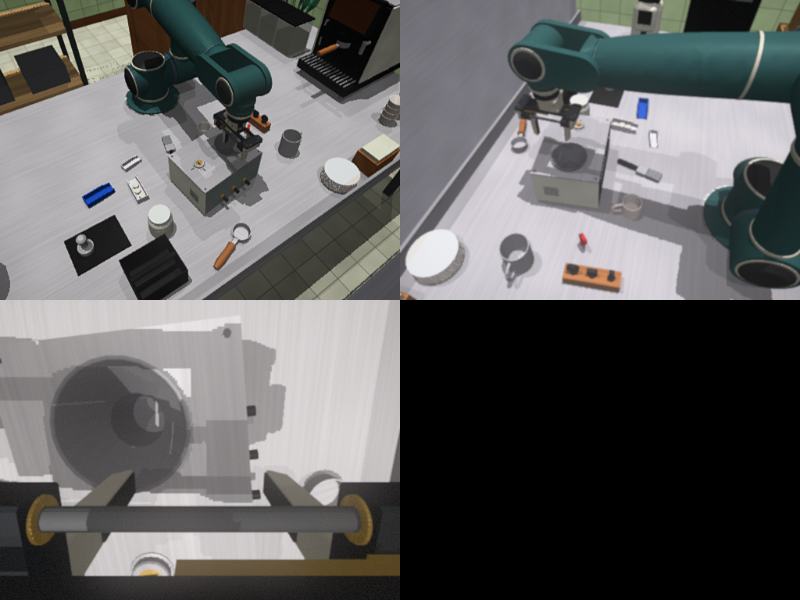

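The overview shows these trays in full side-view pixels: a blue one at (312,139), a light one with white tablets at (287,164), and a smaller light one at (322,189). The key block is at (247,356) with a loose red key at (235,306). The blue tray and the red key are excluded, so the tray is the larger light one, at (287,164). I'll confirm this in an enlarged crop.

```bash
python3 - <<'E'
import cv2,numpy as np
s=cv2.imread("pics/side0.png");c=cv2.imread("pics/scene0.png")
f=lambda im,x,y:cv2.resize(im[y:y+75,x:x+100],(400,300),interpolation=cv2.INTER_CUBIC)
cv2.imwrite("pics/crop1.png",np.vstack([np.hstack([f(s,250,125),f(s,200,300)]),np.hstack([f(c,115,180),f(c,280,120)])]))
E
```

```text
(no output)
```

View pics/crop1.png

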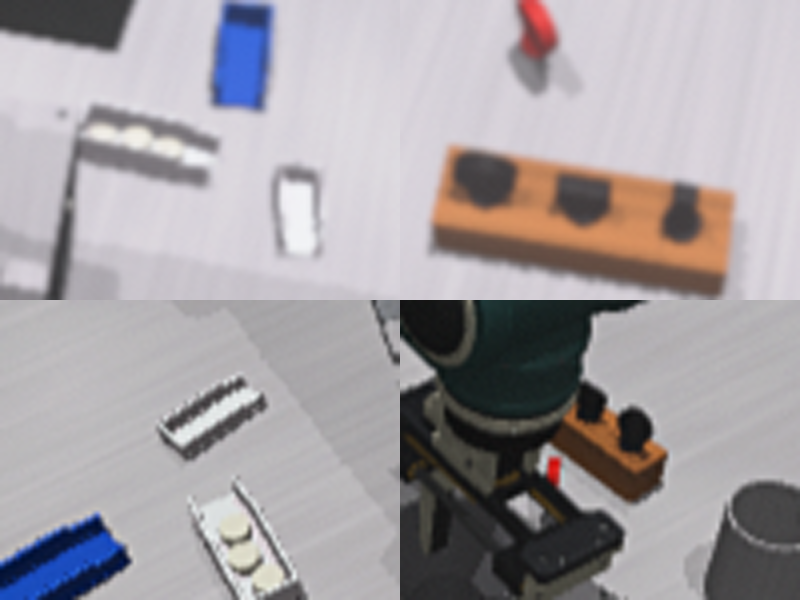

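The crop shows three tablets in the larger light tray (side pixel 287,164). The smaller light tray is empty and the third is blue. In the block, the round bow is the leftmost key in the side view (side pixel ~220,345), which puts it at the far +x end. The square key is in the middle and the bar key is nearest the robot.

```bash
python3 - <<'E'
from h import *
s=sensors.observe(); print(s["time_s"],np.round(s["ee_rot"],3).tolist(),np.round(s["eef_pos"],3), np.round(s["force"],2),s["finger_gap"])
E
python3 -m pendant '{"hand":[0.093,0.093,0.093,0.093,0.093,0.093,0.093,0.093],"travel":[[0,0,-0.02],[0,0,-0.02],[0,0,-0.01],[0,0,0],[0,0,0],[0,0,0],[0,0,0],[0,0,0]],"rot":[[0,0,-0.149],[0,0,-0.149],[0,0,-0.149],[0,0,-0.149],[0,0,-0.149],[0,0,-0.149],[0,0,-0.149],[0,0,-0.149]]}'
```

```text
2.4 [[0.0, 1.0, -0.0], [1.0, -0.0, 0.0], [0.0, -0.0, -1.0]] [ 0.675 -0.     0.219] [ 0.64 -0.58 -0.22] 0.9997997010980761
time_s: 3.2
eef_pos: [0.675, 0.0, 0.2686]
ee_rot: [[-0.931, 0.364, -0.0], [0.364, 0.931, 0.0], [0.0, 0.0, -1.0]]
force: [0.2, -0.7, 0.4]
finger_gap: 0.999
grip_force: 0.0
```

```bash
python3 -m pendant '{"hand":[0.093,0.093,0.093,0.093,0.093,0.093,0.093,0.093],"travel":[[0,0,0],[0,0,0],[0,0,0],[0.026,-0.041,0],[0.026,-0.041,0],[0.026,-0.041,0],[0.026,-0.041,0],[0.026,-0.041,0]],"rot":[[0,0,-0.125],[0,0,-0.125],[0,0,-0.124],[0,0,0],[0,0,0],[0,0,0],[0,0,0],[0,0,0]]}'
python3 -m pendant '{"hand":[0.093,0.093,0.093,0.093],"travel":[[0.026,-0.041,0],[0.026,-0.041,0],[0.026,-0.041,0],[0,0,0]],"rot":[[0,0,0],[0,0,0],[0,0,0],[0,0,0]]}'
python3 - <<'E'
from h import *
c=cam("wrist"); im=snapshot("wrist"); cv2.imwrite("pics/w1.png",im[:,:,::-1])
for q,z in [("tray",0),("tray_lip",.003)]:
    print(q,[(round(d["p"],2),np.round(d["point"]).tolist(),np.round(at_z(c,d["point"],z)[:2],4).tolist()) for d in finder.mark_of(q,"wrist")[:3]])
print(np.round(sensors.observe()["joints"],3))
E
```

```text
time_s: 4.0
eef_pos: [0.5427, -0.2057, 0.2688]
ee_rot: [[-1.0, 0.005, 0.0], [0.005, 1.0, -0.0], [-0.0, -0.0, -1.0]]
force: [0.5, -0.1, 0.5]
finger_gap: 1.0
grip_force: 0.0
time_s: 4.4
eef_pos: [0.4627, -0.3308, 0.2687]
ee_rot: [[-1.0, 0.009, -0.0], [0.009, 1.0, -0.001], [0.0, -0.001, -1.0]]
force: [0.0, 1.3, -0.0]
finger_gap: 0.996
grip_force: 0.0
tray [(0.87, [152.0, 141.0], [0.433, -0.4721]), (0.84, [251.0, 180.0], [0.4897, -0.3363]), (0.72, [281.0, 78.0], [0.353, -0.2957])]
tray_lip [(0.94, [190.0, 137.0], [0.4281, -0.4187]), (0.82, [253.0, 138.0], [0.4305, -0.3324]), (0.61, [315.0, 72.0], [0.3463, -0.252])]
[-0.657 -0.124  1.601  0.     1.665 -2.222]
```

View pics/w1.png

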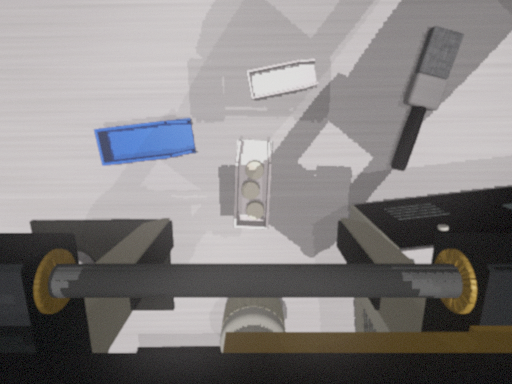

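The wrist view shows the three trays: blue (145,142), small white (283,78), and the wanted one with three tablets at about (253,183), corners (240,140), (271,140), (237,227), (267,228).

```bash
python3 - <<'E'
from h import *
c=cam("wrist"); im=cv2.imread("pics/w1.png")
P=[at_z(c,p,.028)[:2] for p in [(239.5,139),(271.5,139),(236,228),(268,229)]]
print(np.round(P,4),np.round(np.mean(P,0),4),"bot-z0", np.round([at_z(c,p,0)[:2] for p in [(236,228),(268,229)]],4))
z=cv2.resize(im[125:240,200:310],None,fx=5,fy=5,interpolation=cv2.INTER_CUBIC); cv2.imwrite("pics/w1c.png",z)
E
```

```text
[[ 0.4322 -0.3461]
 [ 0.4325 -0.3049]
 [ 0.5537 -0.353 ]
 [ 0.5555 -0.3089]] [ 0.4935 -0.3282] bot-z0 [[ 0.5644 -0.3549]
 [ 0.5662 -0.3077]]
```

View pics/w1c.png

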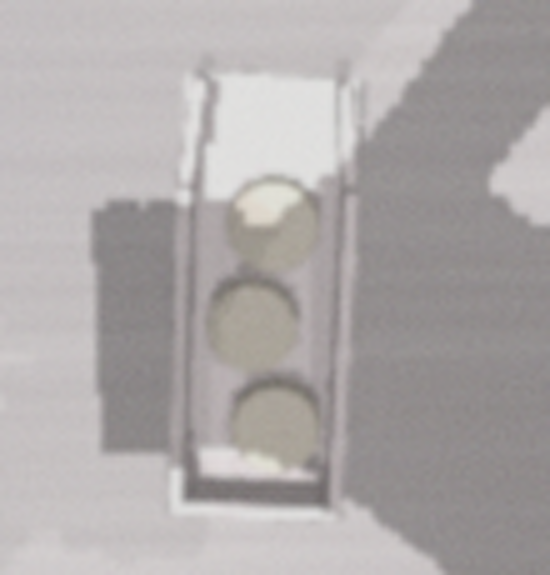

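```bash
python3 -m pendant '{"hand":[0.093,0.093,0.093,0.093,0.093,0.093,0.093],"travel":[[-0.028,0,0.02],[0,0,0.05],[0,0,0.05],[0,0,0.05],[0,0,0.05],[0,0,0.042],[0,0,0]],"rot":[[0,0,0.04],[0,0,0],[0,0,0],[0,0,0],[0,0,0],[0,0,0],[0,0,0]]}'
python3 -m pendant '{"hand":[0.03,0.03,0.03,0.03,0.03,0.03,0.03,0.03],"travel":[[0,0,0],[0,0,0],[0,0,0],[0,0,0],[0,0,0],[0,0,0],[0,0,0],[0,0,0]],"rot":[[0,0,0],[0,0,0],[0,0,0],[0,0,0],[0,0,0],[0,0,0],[0,0,0],[0,0,0]]}' 30
```

```text
time_s: 5.25
eef_pos: [0.4936, -0.3251, 0.0034]
ee_rot: [[-0.999, 0.043, -0.002], [0.043, 0.999, 0.002], [0.002, 0.002, -1.0]]
force: [-0.2, 0.0, 0.9]
finger_gap: 1.001
grip_force: 0.0
time_s: 6.05
eef_pos: [0.4935, -0.3273, 0.0069]
ee_rot: [[-0.999, 0.045, 0.0], [0.045, 0.999, -0.0], [-0.0, -0.0, -1.0]]
force: [-0.3, -0.6, 4.4]
finger_gap: 0.513
grip_force: 30.0
```

```bash
python3 -m pendant '{"hand":[0.03,0.03,0.03,0.03,0.03,0.03,0.03],"travel":[[0,0,-0.02],[0,0,-0.04],[0,0,-0.05],[0,0,-0.05],[0,0,-0.05],[0,0,-0.04],[0,0,-0.01]],"rot":[[0,0,0],[0,0,0],[0,0,0],[0,0,0],[0,0,0],[0,0.07,0],[0,0.07,0]]}'
python3 -m pendant '{"hand":[0.03,0.03,0.03,0.03,0.03,0.03],"travel":[[-0.0055,0.011,0],[-0.011,0.022,0],[-0.016,0.033,0],[-0.02,0.04,0],[-0.021,0.042,0],[-0.021,0.042,0]],"rot":[[0,0,0],[0,0,0],[0,0,0],[0,0,0],[0,0,0],[0,0,0]]}'
python3 -m pendant '{"hand":[0.03,0.03,0.03,0.03,0.03,0.03,0.03],"travel":[[-0.021,0.042,0],[-0.02,0.04,0],[-0.016,0.033,0],[-0.013,0.025,0],[-0.01,0.02,0],[-0.007,0.0145,0],[0,0,0]],"rot":[[0,0,0],[0,0,0],[0,0,0],[0,0,0],[0,0,0],[0,0,0],[0,0,0]]}'
python3 - <<'E'
from h import *
a=[]
for n in ["scene","side"]:
    c=cam(n); im=snapshot(n)
    for q,z in [("funnel_mouth",.18),("tray_lip",.24)]:
        print(n,q,[(round(d["p"],2),np.round(d["point"],1).tolist(),np.round(at_z(c,d["point"],z)[:2],4).tolist()) for d in finder.mark_of(q,n)[:2]])
    x,y=(215,110) if n=="scene" else (160,110)
    a.append(cv2.resize(im[y:y+150,x:x+130],(400,460))[:,:,::-1])
cv2.imwrite("pics/p1.png",np.hstack(a))
E
```

```text
time_s: 6.75
eef_pos: [0.4944, -0.3276, 0.2724]
ee_rot: [[-0.99, 0.046, -0.136], [0.046, 0.999, 0.003], [0.136, -0.003, -0.991]]
force: [-0.9, -0.3, -1.5]
finger_gap: 0.513
grip_force: 30.0
time_s: 7.35
eef_pos: [0.5963, -0.139, 0.2514]
ee_rot: [[-0.989, 0.045, -0.139], [0.044, 0.999, 0.008], [0.14, 0.002, -0.99]]
force: [0.3, -0.1, -0.7]
finger_gap: 0.517
grip_force: 30.0
time_s: 8.05
eef_pos: [0.6903, 0.0304, 0.2401]
ee_rot: [[-0.989, 0.044, -0.14], [0.043, 0.999, 0.007], [0.14, 0.001, -0.99]]
force: [0.2, -1.0, -1.3]
finger_gap: 0.512
grip_force: 30.0
scene funnel_mouth [(0.95, [295.3, 183.2], [0.6143, 0.0336]), (0.33, [252.7, 208.4], [0.625, -0.1303])]
scene tray_lip [(0.79, [180.5, 205.1], [0.5466, -0.3157]), (0.77, [142.5, 240.0], [0.5962, -0.4487])]
side funnel_mouth [(0.75, [216.1, 196.7], [0.6093, 0.0264]), (0.56, [293.9, 269.7], [0.3768, 0.1816])]
side tray_lip [(0.88, [206.1, 179.2], [0.6305, 0.0283]), (0.88, [307.0, 149.2], [0.412, -0.1487])]
```

View pics/p1.png

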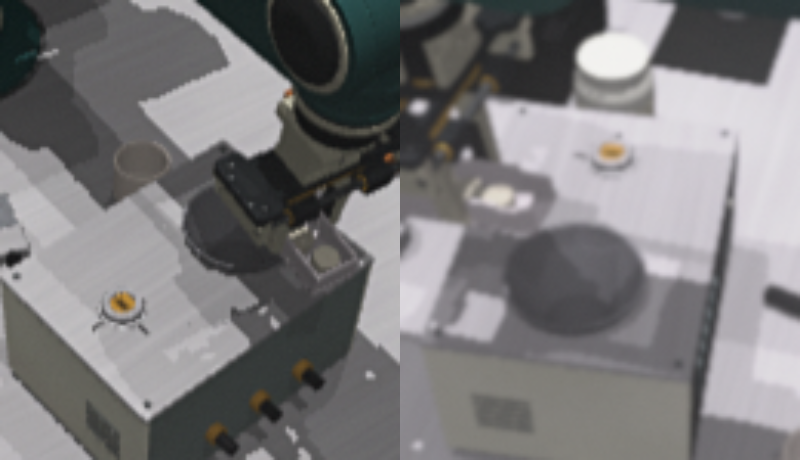

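The tray still holds its tablets and its lip is near the funnel rim. In the side view the funnel centre is at about (217,200) and the key switch at about (229,160). Now I'll pour.

```bash
python3 -m pendant '{"hand":[0.03,0.03,0.03,0.03,0.03,0.03,0.03,0.03],"travel":[[0.008,0,0],[0.008,0,0],[0,0,0],[0,0,0],[0,0,0],[0,0,0],[0,0,0],[0,0,0]],"rot":[[0,-0.125,0],[0,-0.125,0],[0,-0.125,0],[0,-0.125,0],[0,-0.125,0],[0,-0.125,0],[0,-0.125,0],[0,0,0]]}'
python3 -m pendant '{"hand":[0.03,0.03,0.03,0.03,0.03,0.03],"travel":[[0,0,0],[0,0,0],[0,0,0],[0,0,0],[0,0,0],[0,0,0]],"rot":[[0,0,0],[0,0,0],[0,0,0],[0,0,0],[0,0,0],[0,0,0]]}'
python3 - <<'E'
from h import *
a=[]
for n in ["wrist","side"]:
    im=snapshot(n); 
    for q in ["tablet0","tray_lip"]:
        print(n,q,[(round(d["p"],2),np.round(d["point"],1).tolist()) for d in finder.mark_of(q,n)[:4]])
    a.append(cv2.resize(im if n=="wrist" else im[100:250,130:330],(400,300))[:,:,::-1])
cv2.imwrite("pics/p2.png",np.hstack(a))
E
```

```text
time_s: 9.15
eef_pos: [0.6719, 0.0292, 0.2404]
ee_rot: [[-0.741, 0.045, 0.67], [0.033, 0.999, -0.031], [-0.671, -0.0, -0.742]]
force: [-0.5, 0.0, -1.4]
finger_gap: 0.512
grip_force: 30.0
time_s: 9.75
eef_pos: [0.6742, 0.0296, 0.2424]
ee_rot: [[-0.741, 0.045, 0.67], [0.033, 0.999, -0.03], [-0.67, -0.0, -0.742]]
force: [0.3, 0.7, -1.4]
finger_gap: 0.515
grip_force: 30.0
wrist tablet0 []
wrist tray_lip [(0.69, [255.2, 119.3])]
side tablet0 []
side tray_lip [(0.86, [208.2, 192.5]), (0.76, [324.5, 190.3])]
```

View pics/p2.png

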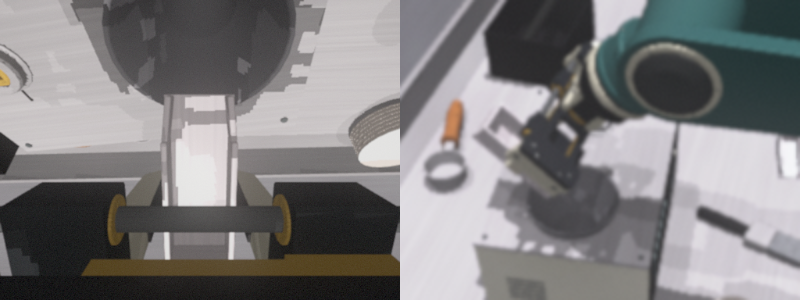

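```bash
python3 -m pendant '{"hand":[0.03,0.03,0.03,0.03,0.03,0.03,0.03,0.03],"travel":[[0,0,-0.02],[0,0,-0.02],[0,0,-0.01],[0,0,-0.01],[0,0,0],[0,0,0],[0,0,0],[0,0,0]],"rot":[[0,0.14,0],[0,0.14,0],[0,0.14,0],[0,0.14,0],[0,0.14,0],[0,0.034,0],[0,0,0],[0,0,0]]}'
python3 - <<'E'
from h import *
c=cam("wrist"); im=snapshot("wrist"); cv2.imwrite("pics/w3.png",im[:,:,::-1])
for q,z in [("tablet0",.028),("keyway",.175),("funnel_mouth",.18),("well_floor",.028)]:
    print(q,[(round(d["p"],2),np.round(d["point"],1).tolist(),np.round(at_z(c,d["point"],z)[:2],4).tolist()) for d in finder.mark_of(q,"wrist")[:4]])
E
```

```text
time_s: 10.85
eef_pos: [0.6421, 0.0311, 0.2922]
ee_rot: [[-0.999, 0.045, 0.002], [0.045, 0.999, -0.0], [-0.002, -0.0, -1.0]]
force: [-0.8, -0.3, -1.0]
finger_gap: 0.513
grip_force: 30.0
tablet0 []
keyway [(0.92, [90.4, 174.6], [0.6248, -0.1193]), (0.15, [502.7, 37.3], [0.5251, 0.2425])]
funnel_mouth []
well_floor []
```

View pics/w3.png

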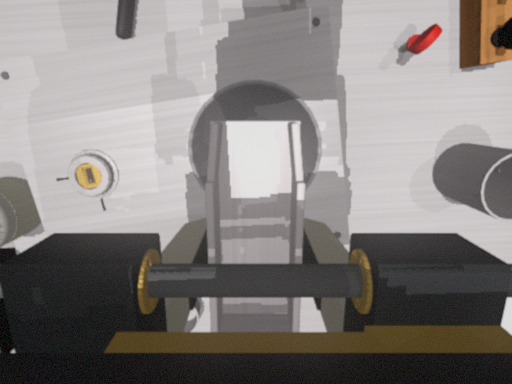

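The wrist view shows the tray empty above the funnel, with the keyway at about (90,175). I'll return the tray to its original spot.

```bash
python3 -m pendant '{"hand":[0.03,0.03,0.03,0.03,0.03,0.03,0.03,0.03],"travel":[[0.0165,-0.0455,0],[0.0165,-0.0455,0],[0.0165,-0.0455,0],[0.0165,-0.0455,0],[0.0165,-0.0455,0],[0.0165,-0.0455,0],[0.0165,-0.0455,0],[0.0165,-0.0455,0]],"rot":[[0,0,0],[0,0,0],[0,0,0],[0,0,0],[0,0,0],[0,0,0],[0,0,0],[0,0,0]]}'
python3 -m pendant '{"hand":[0.03,0.03,0.03,0.03,0.03,0.03,0.03,0.03],"travel":[[0,0,0.02],[0,0,0.05],[0,0,0.05],[0,0,0.05],[0,0,0.05],[0,0,0.04],[0,0,0.015],[0,0,0]],"rot":[[0,0,0],[0,0,0],[0,0,0],[0,0,0],[0,0,0],[0,0,0],[0,0,0],[0,0,0]]}'
```

```text
time_s: 11.9
eef_pos: [0.4925, -0.3281, 0.2929]
ee_rot: [[-0.999, 0.045, 0.002], [0.045, 0.999, -0.001], [-0.002, -0.001, -1.0]]
force: [2.3, -0.7, -0.9]
finger_gap: 0.516
grip_force: 30.0
time_s: 12.7
eef_pos: [0.4934, -0.3261, 0.0161]
ee_rot: [[-0.999, 0.045, -0.001], [0.045, 0.999, 0.001], [0.001, 0.001, -1.0]]
force: [0.1, -0.2, 0.1]
finger_gap: 0.515
grip_force: 30.0
```

```bash
python3 -m pendant '{"hand":[0.03,0.03,0.03,0.03,0.03],"travel":[[0,0,0.004],[0,0,0.003],[0,0,0.002],[0,0,0.002],[0,0,0]],"rot":[[0,0,0],[0,0,0],[0,0,0],[0,0,0],[0,0,0]]}'
```

```text
time_s: 13.2
eef_pos: [0.4945, -0.327, 0.007]
ee_rot: [[-0.999, 0.045, 0.002], [0.045, 0.999, -0.001], [-0.002, -0.001, -1.0]]
force: [1.1, -0.7, 2.3]
finger_gap: 0.512
grip_force: 30.0
```

```bash
python3 -m pendant '{"hand":[0.093,0.093,0.093,0.093,0.093,0.093],"travel":[[0,0,0],[0,0,0],[0,0,0],[0,0,0],[0,0,0],[0,0,0]],"rot":[[0,0,0],[0,0,0],[0,0,0],[0,0,0],[0,0,0],[0,0,0]]}'
python3 -m pendant '{"hand":[0.093,0.093,0.093,0.093,0.093,0.093,0.093],"travel":[[0,0,-0.02],[0,0,-0.05],[0,0,-0.05],[0,0,-0.05],[0,0,-0.05],[0,0,-0.05],[0,0,-0.03]],"rot":[[0,0,0],[0,0,0],[0,0,0],[0,0,0],[0,0,0],[0,0,0],[0,0,0]]}'
python3 -m pendant '{"hand":[0.093,0.093,0.093,0.093,0.093,0.093,0.093,0.093],"travel":[[-0.015,0.046,0],[-0.015,0.046,0],[-0.015,0.046,0],[-0.015,0.046,0],[-0.015,0.046,0],[-0.015,0.046,0],[-0.015,0.046,0],[-0.015,0.04,0]],"rot":[[0,0,0],[0,0,0],[0,0,0],[0,0,0],[0,0,0],[0,0,0],[0,0,0],[0,0,0]]}'
python3 - <<'E'
from h import *
c=cam("wrist"); im=snapshot("wrist"); cv2.imwrite("pics/w4.png",im[:,:,::-1])
for q,z in [("tablet0",.028),("keyway",.175),("funnel_mouth",.18)]:
    print(q,[(round(d["p"],2),np.round(d["point"],1).tolist(),np.round(at_z(c,d["point"],z)[:2],4).tolist()) for d in finder.mark_of(q,"wrist")[:4]])
s=snapshot("side"); S=cam("side")
for q,z in [("tray",0),("tray_lip",.003),("key",.042),("key_bow",.068),("square_key",.042),("bar_key",.042),("key_block",0)]:
    print(q,[(round(d["p"],2),np.round(d["point"],1).tolist(),np.round(at_z(S,d["point"],z)[:2],4).tolist()) for d in finder.mark_of(q,"side")[:3]])
w=cv2.resize(im,(533,400)); v=cv2.resize(s[120:210,255:315],(267,400)); cv2.imwrite("pics/w4v.png",np.hstack([w,v])[:,:,::-1])
E
```

```text
time_s: 13.8
eef_pos: [0.4941, -0.3267, 0.0063]
ee_rot: [[-0.999, 0.045, 0.001], [0.045, 0.999, -0.0], [-0.001, 0.0, -1.0]]
force: [0.7, 0.3, -0.1]
finger_gap: 0.968
grip_force: 0.0
time_s: 14.5
eef_pos: [0.4939, -0.3268, 0.3108]
ee_rot: [[-0.999, 0.045, 0.004], [0.045, 0.999, -0.002], [-0.004, -0.002, -1.0]]
force: [0.5, 0.6, 0.3]
finger_gap: 0.998
grip_force: 0.0
time_s: 15.3
eef_pos: [0.6302, 0.032, 0.3065]
ee_rot: [[-0.999, 0.044, 0.001], [0.044, 0.999, 0.0], [-0.001, 0.0, -1.0]]
force: [0.8, -0.9, -0.2]
finger_gap: 1.001
grip_force: 0.0
tablet0 [(0.54, [261.0, 146.1], [0.6107, 0.0419]), (0.51, [248.7, 144.4], [0.6076, 0.0247]), (0.47, [243.7, 150.1], [0.6153, 0.0172])]
keyway [(0.97, [96.8, 187.2], [0.6281, -0.1221]), (0.25, [252.3, 164.5], [0.6125, 0.0306]), (0.19, [245.6, 144.0], [0.5927, 0.0252])]
funnel_mouth [(0.86, [253.4, 162.5], [0.6098, 0.0318])]
tray [(0.92, [311.2, 139.0], [0.4267, -0.4871]), (0.77, [321.5, 179.0], [0.3598, -0.2918]), (0.64, [284.5, 164.6], [0.4931, -0.326])]
tray_lip [(0.87, [301.0, 171.0], [0.4323, -0.3075]), (0.75, [307.5, 151.2], [0.4282, -0.413]), (0.62, [323.5, 188.8], [0.3471, -0.2464])]
key [(0.73, [217.7, 343.8], [0.5094, 0.3313]), (0.45, [230.8, 307.9], [0.5067, 0.2417])]
key_bow [(0.72, [158.1, 335.0], [0.6383, 0.3572]), (0.64, [234.8, 303.9], [0.4962, 0.2411]), (0.61, [220.1, 344.2], [0.4995, 0.3395])]
square_key [(0.53, [248.0, 346.8], [0.4418, 0.3194])]
bar_key [(0.47, [270.6, 354.4], [0.3891, 0.3219])]
key_block [(0.94, [244.3, 355.5], [0.4488, 0.326])]
```

View pics/w4v.png

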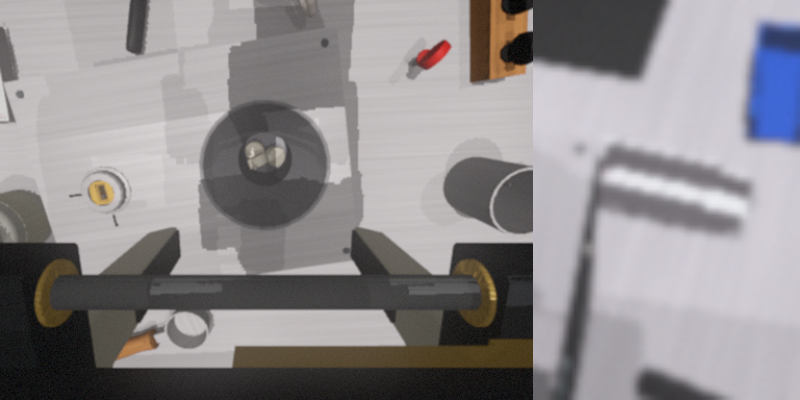

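The left view shows three tablets at the bottom of the well, at about (262,155) in the view. The right crop shows the tray empty and standing. Next is the key.

```bash
python3 -m pendant '{"hand":[0.093,0.093,0.093,0.093,0.093,0.093,0.093,0.093],"travel":[[0.023,0.042,0],[0.023,0.042,0],[0.023,0.042,0],[0.023,0.042,0.01],[0.023,0.042,0.01],[0.023,0.042,0.01],[0.025,0.041,0.015],[0,0,0.03]],"rot":[[0,0,0],[0,0,0],[0,0,0],[0,0,0],[0,0,0],[0,0,0],[0,0,0],[0,0,0]]}'
python3 -m pendant '{"hand":[0.093,0.093],"travel":[[0,0,0.03],[0,0,0]],"rot":[[0,0,0],[0,0,0]]}'
python3 - <<'E'
from h import *
c=cam("wrist"); im=snapshot("wrist"); cv2.imwrite("pics/w5.png",im[:,:,::-1])
for q,z in [("key",.042),("key_bow",.068),("square_key",.042),("bar_key",.042),("key_block",0)]:
    print(q,[(round(d["p"],2),np.round(d["point"],1).tolist(),np.round(at_z(c,d["point"],z)[:2],4).tolist()) for d in finder.mark_of(q,"wrist")[:3]])
E
```

```text
time_s: 16.7
eef_pos: [0.4785, 0.3333, 0.2328]
ee_rot: [[-0.999, 0.041, 0.003], [0.041, 0.999, 0.003], [-0.003, 0.003, -1.0]]
force: [0.6, -0.3, 0.2]
finger_gap: 0.999
grip_force: 0.0
time_s: 16.9
eef_pos: [0.4791, 0.3287, 0.1974]
ee_rot: [[-0.999, 0.044, -0.004], [0.044, 0.999, -0.003], [0.004, -0.003, -1.0]]
force: [-0.7, 0.0, -0.6]
finger_gap: 1.001
grip_force: 0.0
key [(0.86, [174.1, 199.0], [0.4979, 0.2415]), (0.63, [263.9, 192.3], [0.4947, 0.3373])]
key_bow [(0.83, [267.1, 203.2], [0.4993, 0.3396]), (0.78, [170.9, 203.6], [0.4956, 0.2452])]
square_key [(0.72, [254.9, 144.6], [0.4442, 0.33])]
bar_key [(0.87, [245.6, 90.2], [0.3908, 0.3233])]
key_block [(0.91, [256.0, 144.7], [0.4483, 0.331])]
```

View pics/w5.png

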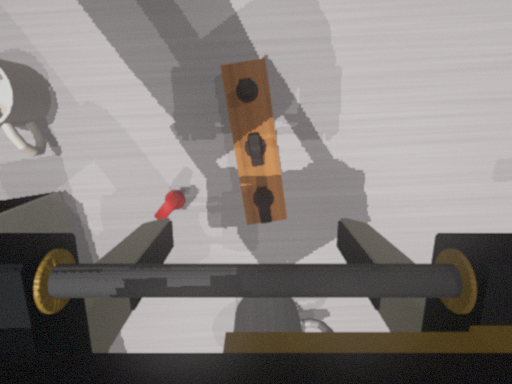

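The view shows the block with the bar key at (246,90), the square key at (255,145) and the round key at (264,200). The red look-alike is at (171,203).

```bash
python3 - <<'E'
from h import *
c=cam("wrist")
P=np.array([at_z(c,p,.042)[:2] for p in [(222,66),(264,59),(247,223),(286,218)]]); print(np.round(P,4),P.mean(0))
for a,b in [(0,2),(1,3)]: d=P[b]-P[a]; print(np.arctan2(d[1],d[0]),np.hypot(*d))
m=P.mean(0); y=np.arctan2(*(P[2]+P[3]-P[0]-P[1])[::-1]); print(y, m+.055*np.array([np.cos(y),np.sin(y)]))
E
```

```text
[[0.3698 0.3027]
 [0.3653 0.344 ]
 [0.5334 0.3187]
 [0.5296 0.3618]] [0.44955508 0.33178679]
0.09742219985262683 0.16437554905015817
0.10836054343583323 0.1652455328420942
0.10290580682000205 [0.50426412 0.33743662]
```

```bash
python3 -m pendant '{"hand":[0.06,0.06,0.06,0.06,0.06,0.06],"travel":[[-0.0236,0.010,0],[0,0,0.04],[0,0,0.04],[0,0,0.03],[0,0,0.02],[0,0,0]],"rot":[[0,0,0],[0,0,-0.075],[0,0,-0.075],[0,0,0],[0,0,0],[0,0,0]]}'
python3 - <<'E'
from h import *
c=cam("wrist"); im=snapshot("wrist"); cv2.imwrite("pics/w6.png",im[:,:,::-1])
for q,z in [("key_bow",.068),("key",.042)]:
    print(q,[(round(d["p"],2),np.round(d["point"],1).tolist(),np.round(at_z(c,d["point"],z)[:2],4).tolist()) for d in finder.mark_of(q,"wrist")[:3]])
E
```

```text
time_s: 17.8
eef_pos: [0.5039, 0.3376, 0.0693]
ee_rot: [[-0.995, -0.105, -0.002], [-0.105, 0.995, -0.002], [0.002, -0.002, -1.0]]
force: [0.4, -0.1, -0.1]
finger_gap: 0.645
grip_force: 0.0
key_bow [(0.81, [252.9, 226.5], [0.5006, 0.3362]), (0.62, [94.6, 203.2], [0.4961, 0.2473])]
key [(0.78, [110.2, 191.2], [0.496, 0.2443]), (0.71, [253.5, 209.5], [0.4986, 0.3362])]
```

View pics/w6.png

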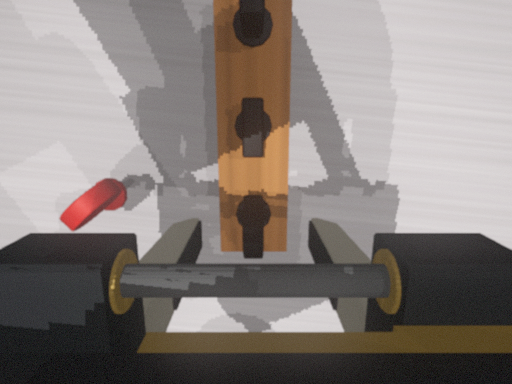

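The round key stands between the open fingers: bow at (253,227), block end edge at row ~251, collar disc around (253.5,212.5). The fingers are centred on it.

```bash
python3 - <<'E'
from h import *
c=cam("wrist"); s=sensors.observe(); R=np.array(s["ee_rot"]); t=np.array(s["eef_pos"])
for p,z in [((253.5,212.5),.047),((254.5,251),.042)]: print(np.round((R.T@(at_z(c,p,z)-t))*1000,1))
E
python3 -m pendant '{"hand":[0.06,0.06],"travel":[[0,0,0.016],[0,0,0]],"rot":[[0,0,0],[0,0,0]]}'
```

```text
[ 3.7 -0.8 26.4]
[-25.5  -0.1  31.5]
time_s: 18.15
eef_pos: [0.5042, 0.338, 0.054]
ee_rot: [[-0.994, -0.105, -0.0], [-0.105, 0.994, -0.001], [0.0, -0.001, -1.0]]
force: [-0.4, -1.0, 0.1]
finger_gap: 0.647
grip_force: 0.0
```

```bash
python3 -m pendant '{"hand":[0.06,0.0,0.0,0.0,0.0,0.0,0.0,0.0],"travel":[[0.003,0,0],[0,0,0],[0,0,0],[0,0,0],[0,0,0],[0,0,0],[0,0,0],[0,0,0]],"rot":[[0,0,0],[0,0,0],[0,0,0],[0,0,0],[0,0,0],[0,0,0],[0,0,0],[0,0,0]]}' 40
python3 -m pendant '{"hand":[0.0,0.0,0.0,0.0,0.0,0.0,0.0,0.0],"travel":[[0,0,-0.01],[0,0,-0.02],[0,0,-0.03],[0,0,-0.04],[0,0,-0.05],[0,0,-0.05],[0,0,-0.03],[0,0,0]],"rot":[[0,0,0],[0,0,0],[0,0,0],[0,0,0],[0,0,0],[0,0,0],[0,0,0],[0,0,0]]}'
```

```text
time_s: 18.95
eef_pos: [0.5017, 0.3375, 0.0553]
ee_rot: [[-0.994, -0.105, 0.001], [-0.105, 0.994, -0.001], [-0.001, -0.001, -1.0]]
force: [0.5, -6.3, -0.6]
finger_gap: 0.113
grip_force: 39.9
time_s: 19.75
eef_pos: [0.5021, 0.3385, 0.2915]
ee_rot: [[-0.994, -0.105, 0.007], [-0.105, 0.994, 0.004], [-0.008, 0.003, -1.0]]
force: [0.4, 0.7, 0.0]
finger_gap: 0.118
grip_force: 40.0
```

```bash
python3 -m pendant '{"hand":[0,0,0,0,0],"travel":[[-0.004,-0.0215,0],[-0.008,-0.043,0],[-0.009,-0.047,0],[-0.009,-0.047,0],[-0.009,-0.047,0]],"rot":[[0,0,0],[0,0,0],[0,0,0],[0,0,0],[0,0,0]]}'
python3 -m pendant '{"hand":[0,0,0,0,0,0,0,0],"travel":[[-0.009,-0.047,0],[-0.009,-0.047,0],[-0.009,-0.047,0],[-0.008,-0.043,0],[-0.004,-0.0275,0],[-0.0023,-0.012,0],[0,0,0],[0,0,0]],"rot":[[0,0,0],[0,0,0],[0,0,0],[0,0,0],[0,0,0],[0,0,0],[0,0,0],[0,0,0]]}'
python3 - <<'E'
from h import *
c=cam("wrist"); im=snapshot("wrist"); cv2.imwrite("pics/w7.png",im[:,:,::-1])
for q,z in [("keyway",.175),("funnel_mouth",.18)]:
    print(q,[(round(d["p"],2),np.round(d["point"],1).tolist(),np.round(at_z(c,d["point"],z)[:2],4).tolist()) for d in finder.mark_of(q,"wrist")[:3]])
hsv=cv2.cvtColor(im,cv2.COLOR_RGB2HSV); m=cv2.inRange(hsv,(10,90,80),(32,255,255))
n,l,s,ct=cv2.connectedComponentsWithStats(m)
for i in range(1,n):
    if s[i][4]>25: print(s[i],np.round(ct[i],1))
u=proj(c,[.627,-.121,.175]).astype(int); print(u)
g=cv2.cvtColor(im,cv2.COLOR_RGB2GRAY)[u[1]-20:u[1]+20,u[0]-22:u[0]+22]
for r in g: print("".join("%4d"%v for v in r[::1]))
E
```

```text
time_s: 20.25
eef_pos: [0.5617, 0.136, 0.285]
ee_rot: [[-0.994, -0.105, 0.001], [-0.105, 0.994, 0.0], [-0.001, 0.0, -1.0]]
force: [0.4, -0.3, 0.5]
finger_gap: 0.113
grip_force: 40.0
time_s: 21.05
eef_pos: [0.6261, -0.0793, 0.2853]
ee_rot: [[-0.994, -0.105, 0.001], [-0.105, 0.994, 0.0], [-0.001, 0.0, -1.0]]
force: [-0.2, 1.4, 0.1]
finger_gap: 0.12
grip_force: 40.0
keyway [(0.92, [210.4, 182.2], [0.6253, -0.1195])]
funnel_mouth [(0.56, [377.7, 183.5], [0.6098, 0.0288])]
[196 171  25  23 400] [208.3 182.5]
[223 249   9  65 368] [226.4 281. ]
[278 249   9  65 365] [283. 281.]
[   9  326  423   27 8747] [235.7 340.7]
[208 183]
 215 217 221 218 208 196 192 191 189 186 180 157 147 151 158 163 174 180 183 184 184 185 186 186 186 184 179 173 164 154 140 126 126 128 135 157 175 179 190 192 185 185 192 203
 218 218 219 210 191 189 192 193 181 172 161 157 163 170 179 185 194 194 196 196 198 202 205 202 205 204 205 198 193 177 160 149 149 142 125 124 132 146 175 188 191 187 184 191
 220 218 210 201 195 192 191 185 173 163 168 181 192 198 201 203 199 199 200 199 202 210 217 216 217 216 216 216 213
[... 5909 characters left out ...]
6 146 148 147 145 147 145 142 136 131 134 136 141 144 146 145 144 145 146 146 145 143 145 145 144 143 142 144 143 143 143 143 137 135 128 128 131 134 135 139 143 140 145
 146 146 147 147 145 147 146 145 145 145 135 137 133 135 136 140 140 143 144 144 146 144 143 143 144 142 141 139 141 143 143 139 136 127 125 131 135 130 135 142 143 145 144 144
 148 148 147 148 147 146 146 148 148 146 145 144 138 132 132 134 136 140 137 141 142 141 144 145 141 142 149 146 144 147 149 147 151 145 132 136 142 135 141 142 144 146 144 145
 148 143 147 146 147 149 144 142 147 145 147 146 142 141 138 133 126 130 128 129 135 132 136 136 139 142 154 157 159 168 170 175 177 153 135 137 139 139 142 140 144 140 142 141
```

```bash
python3 - <<'E'
from h import *
c=cam("wrist"); s=sensors.observe(); R=np.array(s["ee_rot"]); t=np.array(s["eef_pos"])
P=lambda *q: np.round(proj(c,t+R@np.array(q)),1)
print("collar top c",P(0,0,.008),"collar near",P(.011,0,.008),P(.011,0,.013),"L/R",P(0,-.011,.008),P(0,.011,.008),"tip near",P(.006,0,.043),P(.004,0,.043), "bow top near", P(.018,-.0055,-.013),P(.018,.0055,-.013))
im=cv2.imread("pics/w7.png",0)
for r in range(198,252,2): print(r,"".join("%4d"%v for v in im[r,232:280]))
E
```

```text
collar top c [254.7 228.1] collar near [254.7 210.2] [254.7 207.7] L/R [236.  228.1] [273.4 228.1] tip near [254.7 201.9] [254.7 204.6] bow top near [243.9 209.6] [265.5 209.6]
198  146 147 153 148 148 150 146 147 145 147 144 142 145 143 142 142 143 144 142 144 145 145 142 142 145 143 142 143 142 143 148 140 143 143 143 140 143 142 141 143 140 142 142 144 152 155 157 154
200  144 145 149 154 152 152 151 146 143 145 143 142 141 144 142 143 143 143 140 141 139 139 138 137 135 132 141 139 141 139 142 140 139 143 140 140 141 142 140 139 140 141 139 144 150 153 152 154
202  141 139 142 141 141 140 140 142 141 141 141 140 140 140 140 139 139 140 140 129 110 104  97 100 100 113 130 139 139 141 138 141 138 141 139 139 138 142 140 141 139 140 143 148 151 152 153 153
204  140 140 138 140 139 141 142 140 138 140 140 139 140 142 138 139 138 139 138 126 106  95  95  94  95 108 130 141 140 139 141 138 142 142 140 140 142 140 144 141 142 140 145 151 154 154 156 157
206  142 140 139 140 140 140 137 138 136 138 140 138 132 110  94  84  79  78  78  72  64  59  64  64  63  69  71  81  75  80  75  86 10
[... 3695 characters left out ...]
7  36  38  38  38  42  37  39  35  34  37  42  41  39  39  41  44  49  85  98 100 101 100 100  96  95 100  98
246   99  98 100  96  96  98  97  85  54  37  35  35  35  28  38  42  34  42  34  34  35  34  37  31  35  36  41  36  32  45  40  43  36  33  34  33  44  47  74  95  95  99  96 100 100  99 103  96
248  100  96 101  99 101  98  98  80  51  37  40  31  29  37  40  36  43  29  38  40  36  36  41  30  35  36  42  40  33  39  36  34  33  41  36  33  40  38  65  91  99  98  98  99 100  98  95  91
250   97  98  98 102  97  99  94  70  38  35  36  34  33  30  35  39  26  40  38  38  35  38  34  32  41  39  38  41  36  38  36  38  38  32  36  28  36  43  61  90  94  95 102  93 100  95  97  91
```

```bash
python3 - <<'E'
from h import *
c=cam("wrist"); s=sensors.observe(); R=np.array(s["ee_rot"]); t=np.array(s["eef_pos"])
k=at_z(c,(208.4,182.5),.175); print(k, np.round((R.T@(k-t))*1000,1), t, s["joints"])
E
```

```text
[ 0.62601662 -0.12103878  0.175     ] [  4.8 -41.9 110.7] [ 0.62615569 -0.07892561  0.28572577] [-1.65950315e-01  1.01161783e-02  1.44489525e+00  3.10061189e-04
  1.68529054e+00 -1.84331715e+00]
```

```bash
python3 -m pendant '{"hand":[0,0,0,0,0,0,0,0],"travel":[[0.0013,-0.015,0],[0.001,-0.015,0],[0.001,-0.0119,0],[0,0,0],[0,0,0.02],[0,0,0.02],[0,0,0.018],[0,0,0]],"rot":[[0,0,0],[0,0,0],[0,0,0],[0,0,0],[0,0,0],[0,0,0],[0,0,0],[0,0,0]]}'
python3 - <<'E'
from h import *
c=cam("wrist"); s=sensors.observe(); R=np.array(s["ee_rot"]); t=np.array(s["eef_pos"])
im=snapshot("wrist"); cv2.imwrite("pics/w8.png",im[:,:,::-1])
k=np.array([.62602,-.12104,.175]); print(t,np.round(R.T@(k-t)*1000,1),proj(c,k),np.round(s["force"],1))
P=lambda *q: np.round(proj(c,t+R@np.array(q)),1)
print("tip near",P(.0065,0,.0428))
h=cv2.cvtColor(im,cv2.COLOR_RGB2HSV)
for r in range(176,214,2): print(r,"".join("%4d"%v for v in im[r,230:280,1]))
E
```

```text
time_s: 22.0
eef_pos: [0.6267, -0.1221, 0.2246]
ee_rot: [[-0.994, -0.105, -0.003], [-0.105, 0.994, 0.001], [0.003, 0.001, -1.0]]
force: [0.2, -0.9, -1.0]
finger_gap: 0.118
grip_force: 40.0
[ 0.62670324 -0.12207251  0.2246271 ] [ 0.4  1.  49.6] [256.13646928 206.74026593] [ 0.2 -0.9 -1. ]
tip near [254.7 201.2]
176  118 118 119 118 115 118 117 117 116 108 110 112 116 118 117 121 117 118 120 118 117 126 130 131 130 129 134 133 132 130 130 130 137 133 136 136 131 135 132 129 124 133 168 181 185 196 198 200 199 199
178  118 115 116 114 117 116 112 115 113 116 110 115 117 111 115 117 115 110 104 102  99 101 103 103 103 102 104 103  99 104 104 104 106 116 123 130 130 131 133 136 136 149 178 177 164 184 196 201 202 200
180  117 116 117 115 109 111 111 116 116 119 109 110 108 102 100  96 100  96 101 101 105 102 101 106 105 113 114 114 113 113 114 113 108 104 102 103 100 109 123 154 179 185 190 193 189 182 176 186 197 200
182  113 114 110 111 111 115 109 111 112 106 103 100 100  97 103 104 106 105 107 106 108 109 117 113 120 118 126 122 125 124 122 122 118 115 115 115 117 113 121 125 125 139 
[... 2406 characters left out ...]
6  49  56  56  57  60  73  94 120 127 129 127 123 109  98 106 106 103 111 108 111 108
208  115 120 114 111 111 112 113 110 105 101  99 106 103  96  83  56  49  41  40  42  41  46  47  45  44  47  42  47  43  46  48  46  49  45  53  90 126 134 139 129 121 105  97 108 109 113 107 107 111 112
210  123 137 141 141 144 142 138 142 138 116 112 116 110  88  56  49  49  40  48  43  47  46  44  47  48  49  50  47  44  43  49  44  44  48  49  58  90 117 121 124 121 107 109 121 124 125 125 122 121 124
212  118 129 140 146 144 143 142 141 141 126 101  81  62  48  46  40  47  47  41  49  44  40  44  43  39  43  46  46  49  51  40  50  43  44  49  45  46  55  77 106 117 114 130 142 142 142 141 140 143 139
```

```bash
python3 -m pendant '{"hand":[0,0,0,0,0,0],"travel":[[0,0,0.004],[0,0,0.003],[0,0,0.003],[0,0,0.003],[0,0,0.002],[0,0,0]],"rot":[[0,0,0],[0,0,0],[0,0,0],[0,0,0],[0,0,0],[0,0,0]]}'
```

```text
time_s: 22.65
eef_pos: [0.6274, -0.1222, 0.2122]
ee_rot: [[-0.994, -0.105, 0.001], [-0.105, 0.994, 0.0], [-0.001, 0.0, -1.0]]
force: [-0.5, 1.3, 0.1]
finger_gap: 0.117
grip_force: 40.0
```

```bash
python3 -m pendant '{"hand":[0,0,0,0,0,0],"travel":[[0,0,0.002],[0,0,0.002],[0,0,0.001],[0,0,0.001],[0,0,0.001],[0,0,0]],"rot":[[0,0,0],[0,0,0],[0,0,0],[0,0,0],[0,0,0],[0,0,0]]}'
```

```text
time_s: 23.25
eef_pos: [0.6276, -0.1222, 0.2058]
ee_rot: [[-0.994, -0.105, 0.001], [-0.105, 0.994, -0.0], [-0.001, -0.0, -1.0]]
force: [-0.6, 3.4, 3.1]
finger_gap: 0.116
grip_force: 40.0
```

```bash
python3 -m pendant '{"hand":[0,0],"travel":[[0,0,0.001],[0,0,0]],"rot":[[0,0,0],[0,0,0]]}'
python3 -m pendant '{"hand":[0,0,0,0,0,0,0,0],"travel":[[0,0,0],[0,0,0],[0,0,0],[0,0,0],[0,0,0],[0,0,0],[0,0,0],[0,0,0]],"rot":[[0,0,0.149],[0,0,0.149],[0,0,0.149],[0,0,0],[0,0,-0.149],[0,0,-0.149],[0,0,-0.149],[0,0,0]]}'
```

```text
time_s: 23.45
eef_pos: [0.6277, -0.1222, 0.2055]
ee_rot: [[-0.994, -0.105, 0.002], [-0.105, 0.994, -0.0], [-0.002, -0.0, -1.0]]
force: [-2.3, 3.7, 8.3]
finger_gap: 0.113
grip_force: 40.0
time_s: 24.25
eef_pos: [0.6274, -0.1223, 0.2042]
ee_rot: [[-0.994, -0.111, 0.001], [-0.111, 0.994, -0.0], [-0.001, -0.0, -1.0]]
force: [-1.0, 1.5, 1.0]
finger_gap: 0.117
grip_force: 40.0
```

```bash
python3 -m pendant '{"hand":[0,0,0,0,0,0],"travel":[[0,0,0.002],[0,0,0.002],[0,0,0.002],[0,0,0.001],[0,0,0.001],[0,0,0]],"rot":[[0,0,0],[0,0,0],[0,0,0],[0,0,0],[0,0,0],[0,0,0]]}'
```

```text
time_s: 24.85
eef_pos: [0.6275, -0.1223, 0.1966]
ee_rot: [[-0.995, -0.105, 0.001], [-0.105, 0.995, -0.0], [-0.001, -0.0, -1.0]]
force: [-1.2, 1.2, 1.9]
finger_gap: 0.113
grip_force: 40.0
```

Contact with the second pin is just beginning. I'll press slightly and rock.

```bash
python3 -m pendant '{"hand":[0,0],"travel":[[0,0,0.001],[0,0,0]],"rot":[[0,0,0],[0,0,0]]}'
python3 -m pendant '{"hand":[0,0,0,0,0,0,0,0],"travel":[[0,0,0],[0,0,0],[0,0,0],[0,0,0],[0,0,0],[0,0,0],[0,0,0],[0,0,0]],"rot":[[0,0,0.149],[0,0,0.149],[0,0,0.149],[0,0,0],[0,0,-0.149],[0,0,-0.149],[0,0,-0.149],[0,0,0]]}'
```

```text
time_s: 25.05
eef_pos: [0.6277, -0.1223, 0.1962]
ee_rot: [[-0.994, -0.105, 0.002], [-0.105, 0.994, -0.0], [-0.002, -0.0, -1.0]]
force: [-1.7, 2.2, 7.7]
finger_gap: 0.114
grip_force: 40.0
time_s: 25.85
eef_pos: [0.6278, -0.1222, 0.1962]
ee_rot: [[-0.994, -0.111, 0.002], [-0.111, 0.994, -0.0], [-0.002, -0.001, -1.0]]
force: [0.0, 1.5, 6.7]
finger_gap: 0.119
grip_force: 40.0
```

```bash
python3 -m pendant '{"hand":[0,0,0,0,0,0],"travel":[[0,0,-0.0005],[0,0,0],[0,0,0],[0,0,0],[0,0,0],[0,0,0]],"rot":[[0,0,0.125],[0,0,0.125],[0,0,0.125],[0,0,0.125],[0,0,0],[0,0,0]]}'
python3 -m pendant '{"hand":[0,0,0,0,0,0],"travel":[[0,0,0],[0,0,0],[0,0,0],[0,0,0],[0,0,0],[0,0,0.001]],"rot":[[0,0,-0.125],[0,0,-0.125],[0,0,-0.125],[0,0,-0.125],[0,0,0],[0,0,0]]}'
```

```text
time_s: 26.45
eef_pos: [0.6277, -0.1223, 0.1963]
ee_rot: [[-0.925, 0.381, 0.002], [0.381, 0.925, -0.0], [-0.002, 0.001, -1.0]]
force: [1.5, 1.1, 4.0]
finger_gap: 0.116
grip_force: 40.0
time_s: 27.05
eef_pos: [0.6275, -0.1223, 0.195]
ee_rot: [[-0.995, -0.103, 0.001], [-0.103, 0.995, -0.0], [-0.001, -0.0, -1.0]]
force: [-0.3, 1.0, 2.4]
finger_gap: 0.115
grip_force: 40.0
```

```bash
python3 -m pendant '{"hand":[0,0,0,0,0,0],"travel":[[0,0,0.002],[0,0,0.002],[0,0,0.0015],[0,0,0.001],[0,0,0.001],[0,0,0]],"rot":[[0,0,0],[0,0,0],[0,0,0],[0,0,0],[0,0,0],[0,0,0]]}'
```

```text
time_s: 27.65
eef_pos: [0.6276, -0.1222, 0.188]
ee_rot: [[-0.994, -0.105, 0.001], [-0.105, 0.994, -0.0], [-0.001, -0.0, -1.0]]
force: [-1.4, 2.2, 8.0]
finger_gap: 0.111
grip_force: 40.0
```

```bash
python3 -m pendant '{"hand":[0,0,0],"travel":[[0,0,0.0008],[0,0,0],[0,0,0]],"rot":[[0,0,0],[0,0,0],[0,0,0]]}' 50
python3 -m pendant '{"hand":[0,0,0,0,0,0],"travel":[[0,0,0],[0,0,0],[0,0,0],[0,0,0],[0,0,0],[0,0,0]],"rot":[[0,0,0.149],[0,0,0.149],[0,0,0.149],[0,0,0.149],[0,0,0.149],[0,0,0.149]]}'
python3 -m pendant '{"hand":[0,0,0,0,0,0,0,0],"travel":[[0,0,0],[0,0,0],[0,0,0],[0,0,0],[0,0,0],[0,0,0],[0,0,0],[0,0,0]],"rot":[[0,0,0.149],[0,0,0.149],[0,0,0.149],[0,0,0.149],[0,0,0.149],[0,0,0.149],[0,0,0],[0,0,0]]}'
python3 - <<'E'
from h import *
s=sensors.observe(); print(np.round(s["moment"],3),np.round(s["joints"],3))
E
```

```text
time_s: 27.95
eef_pos: [0.6276, -0.1223, 0.188]
ee_rot: [[-0.994, -0.105, 0.002], [-0.105, 0.994, -0.0], [-0.002, -0.001, -1.0]]
force: [-3.3, 1.3, 13.2]
finger_gap: 0.119
grip_force: 50.0
time_s: 28.55
eef_pos: [0.6275, -0.1229, 0.188]
ee_rot: [[-0.7, 0.714, 0.002], [0.714, 0.7, -0.002], [-0.002, 0.0, -1.0]]
force: [-6.6, -3.0, 14.2]
finger_gap: 0.117
grip_force: 50.0
time_s: 29.35
eef_pos: [0.6261, -0.1235, 0.188]
ee_rot: [[0.113, 0.994, -0.002], [0.994, -0.113, -0.002], [-0.003, -0.001, -1.0]]
force: [-17.4, -6.2, 17.7]
finger_gap: 0.119
grip_force: 50.0
[-1.179  3.718  0.114] [-0.233  0.047  1.564 -0.003  1.531 -0.12 ]
```

```bash
python3 -m pendant '{"hand":[0,0,0,0],"travel":[[-0.0006,-0.0007,0],[-0.0005,-0.0006,0],[0,0,0],[0,0,0]],"rot":[[0,0,0],[0,0,0],[0,0,0.05],[0,0,0]]}'
python3 - <<'E'
from h import *
s=sensors.observe(); print(np.round(s["moment"],3),np.round(s["force"],1))
n="wrist";c=cam(n);snapshot(n)
for q,z in [("tablet0",.028)]: print(q,[(round(d["p"],2),np.round(at_z(c,d["point"],z)[:2],3).tolist()) for d in finder.mark_of(q,n)[:3]])
n="side";c=cam(n);snapshot(n)
for q,z in [("tray",0),("cup",0),("pitcher",0),("square_key",.042),("bar_key",.042)]: print(q,[(round(d["p"],2),np.round(at_z(c,d["point"],z)[:2],3).tolist()) for d in finder.mark_of(q,n)[:3]])
E
```

```text
time_s: 29.75
eef_pos: [0.6257, -0.1238, 0.188]
ee_rot: [[0.164, 0.987, 0.001], [0.987, -0.164, -0.001], [-0.001, 0.001, -1.0]]
force: [-9.7, -1.3, 15.4]
finger_gap: 0.11
grip_force: 50.0
[-0.289  1.884  0.156] [-9.7 -1.3 15.4]
tablet0 [(0.73, [0.617, 0.042]), (0.48, [0.611, 0.027]), (0.39, [0.608, 0.018])]
tray [(0.92, [0.494, -0.328]), (0.61, [0.349, -0.291])]
cup [(0.59, [0.372, 0.066]), (0.55, [0.697, -0.301]), (0.35, [0.666, 0.343])]
pitcher [(0.59, [0.667, 0.335])]
square_key [(0.69, [0.442, 0.323]), (0.65, [0.39, 0.325])]
bar_key [(0.67, [0.415, -0.292])]
```

```bash
python3 -m pendant '{"hand":[0,0,0],"travel":[[0,0,0],[0,0,0],[0,0,0]],"rot":[[0,0,0.06],[0,0,0],[0,0,0]]}'
python3 - <<'E'
from h import *
s=sensors.observe(); print(np.round(s["moment"],3),np.round(s["force"],1))
E
```

```text
time_s: 30.45
eef_pos: [0.6256, -0.1237, 0.188]
ee_rot: [[0.221, 0.975, 0.0], [0.975, -0.221, -0.001], [-0.001, 0.001, -1.0]]
force: [-10.2, -1.0, 15.1]
finger_gap: 0.116
grip_force: 50.0
[-0.247  2.067  0.326] [-10.2  -1.   15.1]
```

The resisting moment jumped from 0.16 to 0.33 N m, so the plug is at its stop. The key is still home, with the TCP at 0.188 m. I'm handing in while holding it there.

```bash
python3 -c "
from plant import ticket
print(ticket.hand_in())"
```

```text
the job is handed in; nothing more can be done
None
```

The job is handed in, with no verdict shown: camera views put all three tablets in the well and the empty tray upright on the counter, and the round-headed key is home and held against the turn stop at about 30.5 s of the 72 s allowed.

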